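# Unpack the stain bottles from the transport rack in their order

### The job

The three stain bottles came in the transport rack on top of the drawer cabinet, held down by a panel under two black turn buttons. Turn both buttons aside, lift the panel out, keeping it level, and lay it flat, flanges up, along the green mat; then stand the bottles upright in the wells of the wooden rack on the bench, in the same order from left to right as they stood in the transport rack. Do not tip a bottle over.

Things in the scene. Friction and masses are not known exactly. Their poses are not given: they have to be found in the camera images.
- transport_rack: low rack on the drawer cabinet (150 mm high), 82x208 mm, a grey post at each end; origin under its centre, x away from the robot, y left along the row, z up. On pivots at y=+90 and -90 mm: black turn buttons, each an upright thumb grip 9 mm thick, 26 long (z 67 to 89 mm) on a bar (z 61 to 67) reaching 30 mm over the panel's end. They start along y (to 0.15 rad), turn 1.6 rad either way, stay put; panel free at 1.2 rad
- panel: loose aluminium hold-down panel, 45 mm (x) by 140 mm (y), 3 mm thick, 120 g; along each long side stands a flange up to 16 mm above the underside, 104 mm long: grip across both flanges (45 mm). Caps rise through its 25 mm holes. Origin: centre of its underside, z up. Starts 56 mm above the rack's origin, 2 mm of play; lift straight up 25 mm before moving sideways
- bottle_red: loose white bottle with a ribbed red cap and red label band: 62 mm high, body 28 mm in diameter up to 40 mm, cap 19 mm in diameter from 46 to 62 mm; about 45 g. Origin: centre of its underside, z up. Starts upright in the red cup, under the panel, whose holes are too small for its body
- bottle_yellow: loose white bottle with a ribbed yellow cap and yellow label band: 62 mm high, body 28 mm in diameter up to 40 mm, cap 19 mm in diameter from 46 to 62 mm; about 45 g. Origin: centre of its underside, z up. Starts upright in the yellow cup, under the panel, whose holes are too small for its body
- bottle_blue: loose white bottle with a ribbed blue cap and blue label band: 62 mm high, body 28 mm in diameter up to 40 mm, cap 19 mm in diameter from 46 to 62 mm; about 45 g. Origin: centre of its underside, z up. Starts upright in the blue cup, under the panel, whose holes are too small for its body
- cup_red: fixed red plastic cup of the transport rack, where the red bottle stands at the start: 39 mm in diameter, 20 mm high, on a red foot 76x36x3 mm that shows in front of and behind the panel. The three cups stand 44 mm apart in a row along the rack's y, in an order that changes. Origin: centre of its underside, 6 mm above the rack's; axes as the transport rack's
- cup_yellow: fixed yellow plastic cup of the transport rack, where the yellow bottle stands at the start: 39 mm in diameter, 20 mm high, on a yellow foot 76x36x3 mm that shows in front of and behind the panel. The three cups stand 44 mm apart in a row along the rack's y, in an order that changes. Origin: centre of its underside, 6 mm above the rack's; axes as the transport rack's
- cup_blue: fixed blue plastic cup of the transport rack, where the blue bottle stands at the start: 39 mm in diameter, 20 mm high, on a blue foot 76x36x3 mm that shows in front of and behind the panel. The three cups stand 44 mm apart in a row along the rack's y, in an order that changes. Origin: centre of its underside, 6 mm above the rack's; axes as the transport rack's
- bench_rack: fixed pale wooden block on the worktop at the back, 60x158x26 mm, with three round wells 42 mm in diameter, 20 mm deep (floor 6 mm above its origin), at y=+50 mm (left), 0 and -50 mm (right), x=0. Origin: centre of its underside; x away from the robot, y left along the row, z up. The blue paper bin (135 mm high) and the drawer cabinet stand 80 mm or more in front of its centre
- mat: fixed green mat on the worktop at the back, left or right of the wooden block, 84 mm (x) by 156 mm (y), 3 mm thick. Origin: centre of its underside; y left along its length, z up. The blue paper bin (135 mm high) and the drawer cabinet stand 80 mm or more in front of its centre

How it is judged:
By the outcome, as a careful person would: the job done as asked, in the order asked, and still so for the second after the job is handed in, with the robot touching nothing.
It also fails if it takes over 134 s, if anything falls off the work surface, if the arm or the gripper's body presses on something with over 40 N, if the wrist force passes 120 N, or if a joint passes its speed limit or range.

### The arm

A 6-joint arm with a two-finger parallel gripper is mounted at the origin on the work surface; the furniture and walls round the work are solid. World frame = base frame: x ahead of the robot, y to its left, z up, the work surface at z = 0. Lengths are in mm, angles in rad, forces in N, time in s.
With the tool pointing down it reaches from about 400 to 925 mm from the base axis. Payload 12.5 kg.
Tool frame: the origin (TCP) lies midway between the tips of the shut fingers; the grasp point (between the pads) lies 19 mm behind it; z points along the fingers, y is the line along which they close (so a half turn about z gives the same grasp; the last joint's range is limited). The gripper opens to 95 mm and grips with 3 to 60 N. Pads are 20 mm wide; open, the fingers measure 119 mm over their backs; the gripper's body (75 mm by 180 mm) begins 59 mm behind the grasp point.
Start: joints at [1.005, 0.491, 1.559, -0, 1.092, -0.106], TCP at [277.343, 560.114, 214.661] pointing down, gripper open.
Joint ranges: [-3.1, 3.1], [-0.84, 2.19], [0.05, 2.79], [-1.13, 4.28], [0.06, 2.93], [-2.69, 2.69]. Speed limits (rad/s): [2.22, 2.22, 2.79, 3.14, 3.14, 3.14].

### API

Orientations are given as [roll, pitch, yaw] about the fixed x, y, z axes, in that order (R = Rz(yaw) Ry(pitch) Rx(roll)).
In Python, from cell import readout, eyes, env gives the robot as it stands.
- The arm moves only by the tool move_arm, never from a script. Its argument "plan" is a list of rows, each a list of 3 entries, a list of its own where there are three numbers: the turn, a rotation vector about the tool's x, y, z in degrees, then the shift along the tool's x, y, z in m, then the gripper command: -1 is shut, 1 is fully open, values between are in proportion. In form: [[[ax, ay, az], [x, y, z], jaw], ...]. A call has 1 to 5 rows; each row is the pose to reach, as a shift and turn from the pose commanded when the call began, along the tool's axes at that moment; what a row does not reach only later rows make up. A row lasts 1/8 s, in which the tool goes at most 62.5 mm and 10.7 degrees, less where a joint would pass 70% of its speed; a pose out of reach is approached as far as the arm can. A call with a gripper value outside its range is refused whole. The fingers move at their own pace and stop on an object; the grip force is fixed at half the most. Time passes only in rows, so rows that repeat a pose let the fingers close. It gives the time, the measured TCP pose, the force, the opening and the grip force at its end, in the units of the state.
- readout.state(): the state, without advancing time (a new reading comes with each control period).
- eyes.read_camera(name): name is "scene" or "top"; returns a dict with "img" (480x640x3 uint8, red, green, blue), "K" (3x3 intrinsics, pixels), "extrinsics" (4x4, takes a point from camera to world coordinates). Camera axes: x right, y up, looking along -z (the intrinsics and any distortion apply to the point x, -y, -z); pixel columns grow to the right and rows downward; lengths in mm; the calibration is good to about 2 mm. A picture is of the moment at which its call begins. There is no depth.
- env.job_done(): hands the job in; it is judged then, once.
Trained networks look in a picture, given as the dict that the camera call returned (one of the last four; its "shot" number tells which), for a name from the list of things; names that differ only in an ending like _2 or _b are one class to them, and where a whole thing is asked for, a point or a joint stands for the part that bears it (a point fixed in the world has none). Each returns a list of dicts, best first, with "score" (0 to 1); they miss things now and then, are a little off and sometimes report something else, mostly with a low value. They report only what shows in the picture. A call takes as long as a camera call.
- eyes.cut_out(picture, name): "mask" (480x640 bool, what is visible of it) and "uv" ([column, row] in pixels, amid what is visible of it).
The state is a dict: "t": time; "joints": joint angles; "qvel": joint speeds; "tau": joint torques, N m; "eef_pos": TCP position; "tcp_rot": TCP orientation; "ft_force": force on the tool from outside, world axes, zero at the start; "moment": the same for the moment, N m; "opening": opening from 0.0 (shut) to 1.0 (fully open); "grip_force": force on a finger pad.
Only numpy, scipy, OpenCV 4.12 (cv2) and the standard library are available. Lean on these libraries where they do the work, as an engineer would, in place of code of your own. Each camera call takes 0.05 s, during which the arm holds its last target. There are 200 camera calls.

## Working session

There is one attempt and no reset: what is moved stays moved. The work goes in short steps, Python scripts to look and compute and a tool call to move; the robot and the scene stay as the last step left them, time stands still between calls to the robot, and variables do not carry over. Pictures are saved under pics/ and viewed, at most 14 in all, crops included, and the job is handed in when it is done.

Besides the shell and the picture viewer there is one more tool, called as name([rows], argument=value, ...), one row to a line, values as JSON. move_arm: Moves the arm, as the interface text tells. Its arguments: {"type":"object","properties":{"plan":{"type":"array","items":{"type":"array"}}},"required":["plan"]}

```bash
ls; mkdir -p pics; python3 - <<'E'
from cell import readout, eyes, env
import cv2,numpy as np
print(readout.state())
for n in ("scene","top"):
    p=eyes.read_camera(n); cv2.imwrite(f"pics/{n}0.png",p["img"][:,:,::-1]); print(n,p["K"],p["extrinsics"],[k for k in p])
    for o in ("transport_rack","panel","bottle_red","bottle_yellow","bottle_blue","cup_red","cup_yellow","cup_blue","bench_rack","mat"):
        print(o,[(round(d["score"],2),np.round(d["uv"]),int(d["mask"].sum())) for d in eyes.cut_out(p,o)[:2]])
E
```

```text
pics
{'t': 0.0, 'joints': array([ 1.00537564e+00,  4.91551766e-01,  1.55947379e+00, -9.87700282e-06,
        1.09171679e+00, -1.05584212e-01]), 'qvel': array([ 2.25350546e-04, -7.71788938e-04, -2.88487182e-04,  5.53763168e-05,
        1.47291100e-03, -2.06333050e-04]), 'tau': array([-9.77746276e-04, -6.12634706e+01, -2.58184916e+01,  6.91784034e-02,
        4.81453200e-02, -1.17240029e-04]), 'eef_pos': array([277.20826661, 559.86990085, 214.05821512]), 'tcp_rot': array([-3.14044844e+00, -1.12453200e-04,  2.68176067e+00]), 'ft_force': array([-0.57532109, -0.36622564,  0.52967499]), 'moment': array([-0.01737219,  0.02324713,  0.00666796]), 'grip_force': 0.0, 'opening': 0.9989687300434026}
scene [[624.45641014   0.         326.87941027]
 [  0.         624.45641014 243.10113819]
 [  0.           0.           1.        ]] [[ 8.71408379e-01  2.22785726e-01 -4.37051436e-01  2.15215435e+01]
 [-4.90214999e-01  3.62146018e-01 -7.92804841e-01 -1.01973622e+03]
 [-1.83491650e-02  9.05105951e-01  4.24789979e-01  6.84185736e+02]
 [ 0.00000000e+00  0.00000000e+00  0.00000000e+00  1.00000000e+00]] ['
[... 610 characters left out ...]
9121e-01  9.77817937e-01  9.64306020e+02]
 [ 0.00000000e+00  0.00000000e+00  0.00000000e+00  1.00000000e+00]] ['img', 'K', 'extrinsics', 'shot']
transport_rack [(0.58, array([208., 288.]), 3074), (0.53, array([355., 232.]), 2712)]
panel [(0.85, array([202., 261.]), 2175)]
bottle_red [(0.65, array([222., 275.]), 187)]
bottle_yellow [(0.66, array([167., 256.]), 216)]
bottle_blue [(0.6, array([195., 265.]), 186)]
cup_red [(0.62, array([223., 300.]), 296)]
cup_yellow [(0.73, array([182., 279.]), 304), (0.66, array([196., 269.]), 172)]
cup_blue [(0.88, array([202., 283.]), 312)]
bench_rack [(0.89, array([356., 229.]), 2745)]
mat [(0.67, array([453., 238.]), 3241), (0.4, array([202., 285.]), 377)]
```

View pics/top0.png

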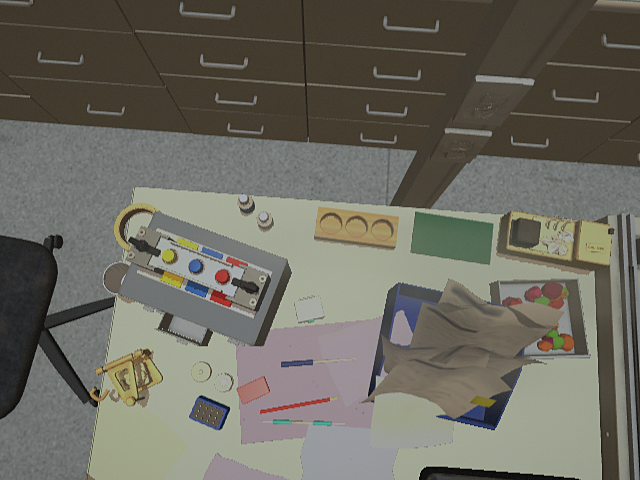

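View pics/scene0.png

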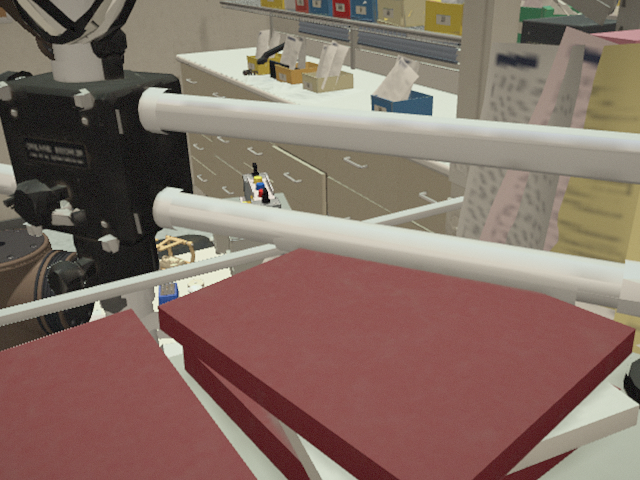

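```bash
python3 - <<'E'
import cv2
i=cv2.imread("pics/top0.png")
a=i[200:350,120:320]
cv2.imwrite("pics/crop1.png",cv2.resize(a,(800,600),interpolation=cv2.INTER_CUBIC))
E
```

```text
(no output)
```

View pics/crop1.png

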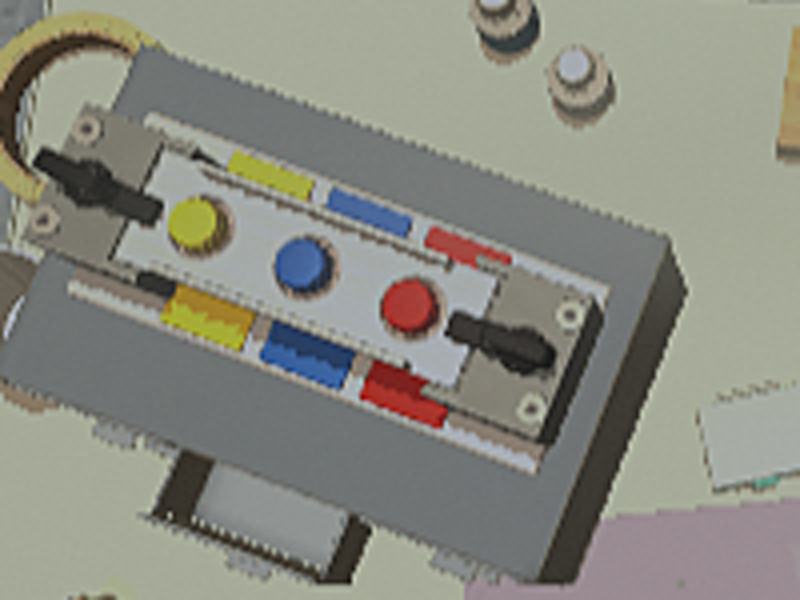

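The row stands yellow, blue, red from left to right. The caps are at crop (192,222), (301,264) and (408,305). The feet, both buttons, the bench rack (355,228) and the mat (453,238) are all visible. The scene camera is mostly blocked. Next I back-project these points.

```bash
cat > h.py <<'E'
import numpy as np, cv2
from cell import readout, eyes, env
from scipy.spatial.transform import Rotation as R
def ray(p,uv,z):
    K,E=p["K"],p["extrinsics"]
    d=np.linalg.inv(K)@[uv[0],uv[1],1]; d=E[:3,:3]@(d*[1,-1,-1]); o=E[:3,3]
    return o+d*(z-o[2])/d[2]
def proj(p,X):
    E=p["extrinsics"]; c=E[:3,:3].T@(np.asarray(X,float)-E[:3,3]); c=c*[1,-1,-1]
    q=p["K"]@c; return q[:2]/q[2]
def snap(n,f=None,crop=None,s=4):
    p=eyes.read_camera(n); i=p["img"][:,:,::-1]
    if crop: x0,x1,y0,y1=crop; i=cv2.resize(i[y0:y1,x0:x1],None,fx=s,fy=s,interpolation=cv2.INTER_CUBIC)
    if f: cv2.imwrite("pics/"+f,i)
    return p
def target(pos,rpy):
    "rotvec(deg), shift(m) in current tool axes (measured pose)"
    s=readout.state(); A=R.from_euler('xyz',s["tcp_rot"])
    return np.round((A.inv()*R.from_euler('xyz',rpy)).as_rotvec(degrees=True),2), np.round(A.inv().apply(np.array(pos)-s["eef_pos"])/1000,4)
E
python3 - <<'E'
from h import *
from scipy.optimize import least_squares
p=snap("top")
c=lambda a,b:(120+a/4-.4,200+b/4-.4)
pts={}
# feet: back edge corners (x=+38), front edge corners (x=-38), z 9
for col,y,B,F in (("y",44,((235,150),(315,178)),((163,318),(240,348))),("b",0,((335,187),(412,215)),((262,355),(340,385))),("r",-44,((430,228),(510,258)),((362,395),(443,425)))):
    pts[col+"B"]=((38,y,9),np.mean(B,0)); pts[col+"F"]=((-38,y,8),np.mean(F,0))
for y,q in ((44,(192,222)),(0,(301,264)),(-44,(408,305))): pts["cap%d"%y]=((0,y,None),q)
def f(v,out=False):
    r=[]
    for k,(L,q) in pts.items():
        z=v[3] if L[2] is None else L[2]
        X=R.from_euler('z',v[2]).apply([L[0],L[1],z])+[v[0],v[1],150]
        r+=list(proj(p,X)-c(*q))
    return np.array(r)
s=least_squares(f,[500,250,0.3,75]); print("rack",s.x,np.round(s.fun,1))
for n,z in (("bench_rack",26),("mat",3)):
    m=eyes.cut_out(p,n)[0]["mask"].astype(np.uint8)
    r=cv2.minAreaRect(cv2.findContours(m,0,2)[0][0]); b=cv2.boxPoints(r)
    W=np.array([ray(p,u,z) for u in b]); print(n,W.round(1)[:,:2],W.mean(0), [np.linalg.norm(W[i]-W[i-1]) for i in range(2)])
    e=max((W[1]-W[0],W[2]-W[1]),key=np.linalg.norm); print("yaw",np.arctan2(-e[0],e[1])%np.pi)
cv2.imwrite("pics/crop2.png",cv2.resize(p["img"][195:275,310:500,::-1],(760,320),interpolation=cv2.INTER_CUBIC))
for k in (90,-90):
    X=R.from_euler('z',s.x[2]).apply([0,k,89])+[s.x[0],s.x[1],150]; print(X,(proj(p,X)-[120,200]+.4)*4)
E
```

```text
rack [ 5.25726449e+02  1.95432531e+02 -2.85273611e-01  6.98782004e+01] [ 0.1 -0.1 -0.5  0.6  0.1 -0.  -0.4  1.   0.7 -1.1 -0.7  0.8  0.6 -0.2
 -0.  -0.5  0.1 -0.4]
bench_rack [[ 623.5   24.3]
 [ 689.8   21.4]
 [ 681.7 -136.6]
 [ 615.7 -131.6]] [652.68377493 -55.62900497  26.        ] [np.float64(156.04811717080386), np.float64(66.38728366750443)]
yaw 3.09004530447097
mat [[ 617.3 -165.1]
 [ 700.7 -173.8]
 [ 689.1 -330.9]
 [ 606.2 -319.5]] [ 653.30968221 -247.34392369    3.        ] [np.float64(154.75009790258545), np.float64(83.9010911705949)]
yaw 3.0674656192698273
[551.05425014 281.79515252 239.        ] [ 66.02875998 168.03777004]
[500.39864744 109.06990852 239.        ] [514.97758807 340.43549852]
```

View pics/crop2.png

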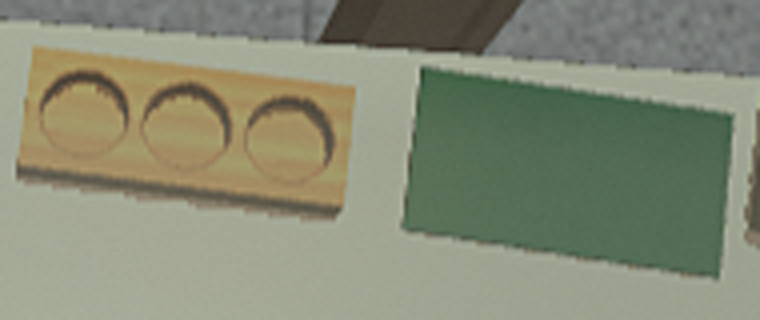

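```bash
python3 - <<'E'
from h import *
p=snap("top")
cv2.imwrite("pics/right.png",cv2.resize(p["img"][180:450,350:640,::-1],None,fx=2.2,fy=2.2,interpolation=cv2.INTER_CUBIC))
c=lambda a,b:(310+a/4-.4,195+b/4-.4)
print("bench corners",[ray(p,c(*q),26)[:2].round(1) for q in ((33,47),(356,87),(342,207),(18,165))])
print("wells",[ray(p,c(*q),26)[:2].round(1) for q in ((84,114),(186,125),(290,138))])
print("mat",[ray(p,c(*q),3)[:2].round(1) for q in ((422,67),(734,114),(718,277),(404,230))])
print("column", [ray(p,c(*q),0)[:2].round(1) for q in ((320,40),(480,50))])
print("edge", [ray(p,q,0)[:2].round(1) for q in ((140,188),(500,215))])
print("nadir",proj(p,[417,3,0]), "bin top",[ray(p,q,135)[:2].round(1) for q in ((397,283),(522,385),(497,428),(368,405))])
E
```

```text
bench corners [array([688.3,  21.8]), array([ 680.7, -136.2]), array([ 620.7, -132.2]), array([628.9,  24.3])]
wells [array([656.7,  -5.5]), array([655.1, -55.1]), array([ 652.7, -105.6])]
mat [array([ 700.1, -172. ]), array([ 688.3, -327.5]), array([ 605.4, -320.2]), array([ 616.6, -166.4])]
column [array([ 710.9, -121. ]), array([ 712.1, -201.2])]
edge [array([705.5, 383. ]), array([ 707. , -342.2])]
nadir [316.37906053 348.92135742] bin top [array([ 534.8, -122.6]), array([ 386.6, -329.9]), array([ 318. , -290.2]), array([336.7, -85.6])]
```

View pics/right.png

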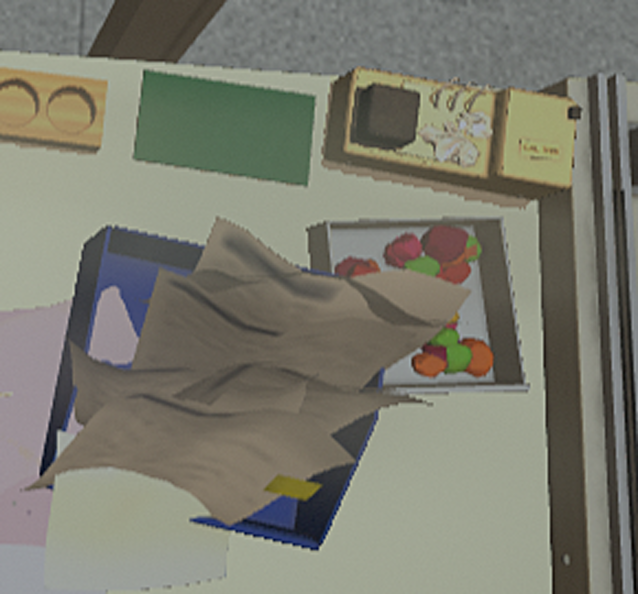

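The bin's rear edge lies at x≈515–535 and the loose paper reaches about x 545, so the gripper body fits behind them over the mat. The dark strip behind the worktop at image (390–430, 205) may be a post, so I check it in the scene view.

```bash
python3 - <<'E'
from h import *
p=snap("scene"); t=snap("top","strip.png",(360,640,0,210),2.8)
for X in ((720,-160,0),(720,-160,200),(720,-160,400),(720,-160,800),(655,-247,3),(655,-55,26),(525,195,200),(1500,-160,-700),(1500,-160,0)): print(X,proj(p,X).round(),proj(t,X).round())
Y=np.array([551,282,0]);
for P in ([550.5,281.8,300],[550.5,281.8,222]): print(target(P,[np.pi,0,1.286]))
E
```

```text
(720, -160, 0) [425. 318.] [409. 202.]
(720, -160, 200) [430. 228.] [432. 166.]
(720, -160, 400) [435. 125.] [468. 108.]
(720, -160, 800) [ 450. -138.] [ 736. -317.]
(655, -247, 3) [425. 347.] [452. 236.]
(655, -55, 26) [370. 293.] [356. 226.]
(525, 195, 200) [260. 192.] [198. 268.]
(1500, -160, -700) [618. 443.] [383.  55.]
(1500, -160, 0) [666. 235.] [ 423. -118.]
(array([ 0.  , -0.  , 79.98]), array([-0.3683, -0.1282, -0.0853]))
(array([ 0.  , -0.  , 79.98]), array([-0.3683, -0.1282, -0.0073]))
```

View pics/strip.png

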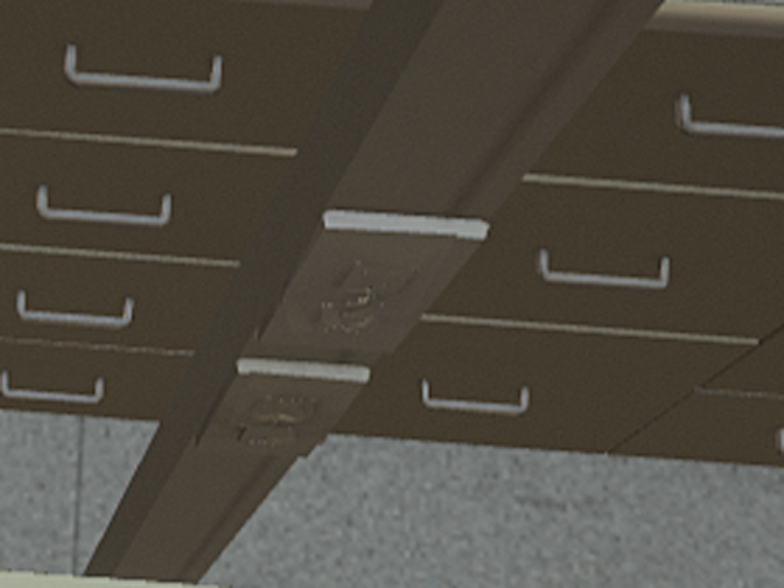

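The strip is a vertical post behind the worktop, with a front face. I triangulate its plan position from both views.

```bash
python3 - <<'E'
from h import *
p=snap("scene"); t=snap("top")
def hd(q,uv):
    a=ray(q,uv,0)[:2]; o=q["extrinsics"][:2,3]; d=a-o
    K=q["K"]; 
    dd=q["extrinsics"][:3,:3]@((np.linalg.inv(K)@[uv[0],uv[1],1])*[1,-1,-1]); return o,dd[:2]
def inter(a,b):
    (o,d),(P,e)=a,b; s=np.linalg.solve(np.c_[d,-e],P-o); return (o+s[0]*d).round()
for nm,uv in (("L",(474,79)),("L",(445,130)),("R",(534,81)),("R",(491.6,134))):
    print(nm,[inter(hd(t,uv),hd(p,(c,80))) for c in (455,465,500,520)])
E
```

```text
L [array([ 755., -164.]), array([ 770., -172.]), array([ 826., -199.]), array([ 858., -215.])]
L [array([ 754., -165.]), array([ 770., -173.]), array([ 825., -200.]), array([ 857., -216.])]
R [array([ 717., -208.]), array([ 730., -218.]), array([ 776., -250.]), array([ 802., -269.])]
R [array([ 716., -209.]), array([ 730., -218.]), array([ 776., -251.]), array([ 802., -269.])]
```

move_arm([
  [[0, 0, 0], [0, 0, -0.09], 1],
  [[0, 0, 0], [0, 0, -0.09], 1],
])

```text
t: 1.75
eef_pos: [277.6, 560.6, 307.7]
tcp_rot: [3.138, 0.0, 2.682]
ft_force: [0.4, -0.6, -1.1]
opening: 1.0
grip_force: 0.0
```

move_arm([
  [[0, 0, 50], [-0.23, -0.08, 0], 1],
  [[0, 0, 50], [-0.23, -0.08, 0], 1],
  [[0, 0, 50], [-0.23, -0.08, 0], 1],
  [[0, 0, 50], [-0.23, -0.08, 0], 1],
  [[0, 0, 50], [-0.23, -0.08, 0], 0],
])

```text
t: 2.38
eef_pos: [450.4, 383.7, 304.6]
tcp_rot: [3.141, 0.0, 1.8]
ft_force: [-0.6, 0.3, -0.6]
opening: 0.94
grip_force: 0.0
```

```bash
python3 - <<'E'
from h import *
print(readout.state()["eef_pos"],target([550.5,281.8,280],[np.pi,0,1.286]))
E
```

```text
[450.37626296 383.65065499 304.57441325] (array([2.000e-02, 2.000e-02, 2.944e+01]), array([-0.1219,  0.0744,  0.0246]))
```

move_arm([
  [[0, 0, 29.5], [-0.122, 0.0744, 0.02], 0],
  [[0, 0, 29.5], [-0.122, 0.0744, 0.02], 0],
  [[0, 0, 29.5], [-0.122, 0.0744, 0.02], 0],
  [[0, 0, 29.5], [-0.122, 0.0744, 0.02], 0],
])

```text
t: 2.88
eef_pos: [549.7, 284.3, 284.2]
tcp_rot: [-3.141, 0.0, 1.293]
ft_force: [-0.1, 0.8, -0.3]
opening: 0.533
grip_force: 0.0
```

```bash
python3 - <<'E'
from h import *
snap("top","a.png",(100,300,180,330))
print(readout.state()["eef_pos"],target([550.5,281.8,220],[np.pi,0,1.286]))
E
```

```text
[548.99401136 285.24060596 284.53308009] (array([-0.02, -0.  ,  0.59]), array([-0.0029,  0.0024,  0.0645]))
```

move_arm([
  [[0, 0, 0.5], [-0.003, 0.0024, 0.03], 0],
  [[0, 0, 0.5], [-0.003, 0.0024, 0.05], 0],
  [[0, 0, 0.5], [-0.003, 0.0024, 0.0645], 0],
  [[0, 0, 0.5], [-0.003, 0.0024, 0.0645], 0],
  [[0, 0, 0.5], [-0.003, 0.0024, 0.0645], 0],
])

```text
t: 3.55
eef_pos: [550.6, 282.3, 221.0]
tcp_rot: [3.141, -0.001, 1.287]
ft_force: [0.1, 0.0, -0.2]
opening: 0.499
grip_force: 0.0
```

```bash
python3 - <<'E'
from h import *
print(readout.state()["ft_force"],target([550.5,281.8,220],[np.pi,0,1.286]))
E
```

```text
[ 0.13024403  0.01350507 -0.16964361] (array([ 0.05, -0.05,  0.04]), array([-0.0006,  0.    ,  0.001 ]))
```

move_arm([
  [[0, 0, 0], [0, 0, 0], -0.5],
  [[0, 0, 0], [0, 0, 0], -0.75],
  [[0, 0, 0], [0, 0, 0], -1],
  [[0, 0, 0], [0, 0, 0], -1],
  [[0, 0, 0], [0, 0, 0], -1],
])

```text
t: 4.18
eef_pos: [550.8, 281.9, 220.2]
tcp_rot: [3.141, -0.0, 1.285]
ft_force: [1.9, 0.7, -0.3]
opening: 0.09
grip_force: 30.0
```

View pics/a.png

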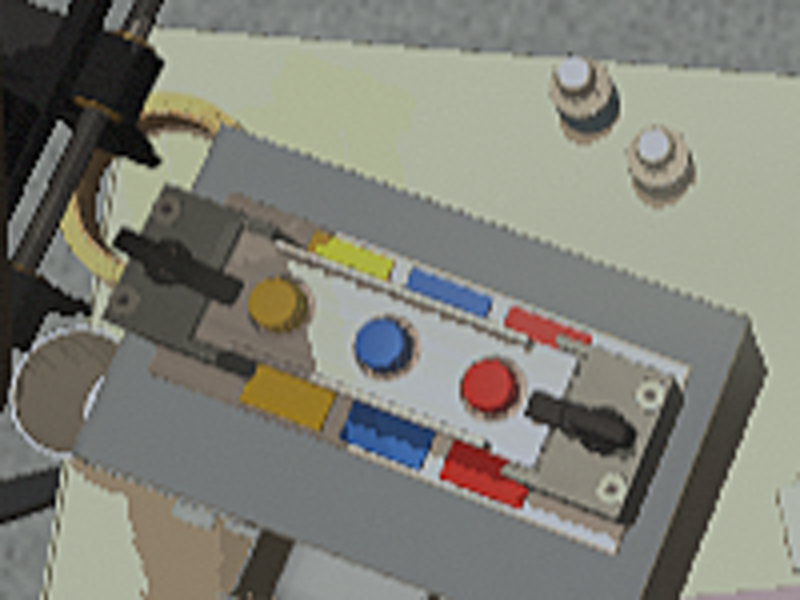

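The opening of 8.6 mm matches the 9 mm grip, so I turn the button.

move_arm([
  [[0, 0, -10], [0, 0, 0], -1],
  [[0, 0, -20], [0, 0, 0], -1],
  [[0, 0, -30], [0, 0, 0], -1],
  [[0, 0, -40], [0, 0, 0], -1],
  [[0, 0, -40], [0, 0, 0], -1],
])

```text
t: 4.8
eef_pos: [551.9, 282.0, 220.2]
tcp_rot: [3.138, 0.001, 1.986]
ft_force: [6.2, 0.9, -3.3]
opening: 0.091
grip_force: 30.0
```

move_arm([
  [[0, 0, -10], [0, 0, 0], -1],
  [[0, 0, -20], [0, 0, 0], -1],
  [[0, 0, -30], [0, 0, 0], -1],
  [[0, 0, -41], [0, 0, 0], -1],
  [[0, 0, -41], [0, 0, 0], -1],
])

```text
t: 5.42
eef_pos: [552.7, 282.7, 220.3]
tcp_rot: [3.137, 0.004, 2.702]
ft_force: [12.8, 6.0, -5.7]
opening: 0.093
grip_force: 30.0
```

move_arm([
  [[0, 0, 0], [0, 0, 0], -0.3],
  [[0, 0, 0], [0, 0, 0], -0.3],
  [[0, 0, 0], [0, 0, 0], -0.3],
  [[0, 0, 0], [0, 0, -0.06], -0.3],
  [[0, 0, 0], [0, 0, -0.06], -0.3],
])

```text
t: 6.05
eef_pos: [551.7, 282.3, 284.4]
tcp_rot: [3.136, 0.005, 2.699]
ft_force: [0.3, 0.6, 0.1]
opening: 0.35
grip_force: 0.0
```

```bash
python3 - <<'E'
from h import *
s=readout.state();print(s["eef_pos"],s["joints"],target([500.4,109.1,282],[np.pi,0,1.286]))
E
```

```text
[551.70138885 282.31921604 284.39462877] [ 3.66424147e-01  4.21887802e-01  1.48381769e+00  5.52007636e-05
  1.22874399e+00 -7.62099149e-01] (array([4.400e-01, 2.000e-02, 8.098e+01]), array([-0.0278, -0.1785,  0.0016]))
```

move_arm([
  [[0, 0, 50], [-0.02, -0.11, 0], -0.1],
  [[0, 0, 50], [-0.02, -0.11, 0], -0.1],
  [[0, 0, 50], [-0.02, -0.11, 0], 0],
  [[0, 0, 50], [-0.02, -0.11, 0], 0],
  [[0, 0, 50], [-0.02, -0.11, 0], 0],
])

```text
t: 6.68
eef_pos: [521.2, 173.6, 279.7]
tcp_rot: [-3.141, -0.0, 1.821]
ft_force: [-0.7, 0.0, -0.3]
opening: 0.501
grip_force: 0.0
```

```bash
python3 - <<'E'
from h import *
print(target([500.4,109.1,265],[np.pi,0,1.286]))
E
```

```text
(array([-3.000e-02,  0.000e+00,  3.067e+01]), array([-0.0573, -0.0362,  0.0147]))
```

move_arm([
  [[0, 0, 30.7], [-0.0573, -0.0362, 0.0147], 0],
  [[0, 0, 30.7], [-0.0573, -0.0362, 0.0147], 0],
  [[0, 0, 30.7], [-0.0573, -0.0362, 0.0147], 0],
  [[0, 0, 30.7], [-0.0573, -0.0362, 0.0147], 0],
  [[0, 0, 30.7], [-0.0573, -0.0362, 0.0147], 0],
])

```text
t: 7.3
eef_pos: [500.9, 109.4, 265.2]
tcp_rot: [-3.141, 0.0, 1.295]
ft_force: [-0.3, 0.5, 0.3]
opening: 0.501
grip_force: 0.0
```

```bash
python3 - <<'E'
from h import *
print(target([500.6,109.3,220],[np.pi,0,1.286]))
E
```

```text
(array([-0.01,  0.  ,  0.49]), array([-0.0002, -0.0002,  0.0452]))
```

move_arm([
  [[0, 0, 0.5], [0, 0, 0.025], 0],
  [[0, 0, 0.5], [0, 0, 0.04], 0],
  [[0, 0, 0.5], [0, 0, 0.0452], 0],
  [[0, 0, 0.5], [0, 0, 0.0452], -0.3],
  [[0, 0, 0.5], [0, 0, 0.0452], -0.6],
])

```text
t: 7.92
eef_pos: [501.3, 109.3, 220.8]
tcp_rot: [3.141, -0.0, 1.282]
ft_force: [-0.0, 0.0, -0.5]
opening: 0.343
grip_force: 0.0
```

move_arm([
  [[0, 0, 0], [0, 0, 0], -0.75],
  [[0, 0, 0], [0, 0, 0], -1],
  [[0, 0, 0], [0, 0, 0], -1],
  [[0, 0, 0], [0, 0, 0], -1],
  [[0, 0, 0], [0, 0, 0], -1],
])

```text
t: 8.55
eef_pos: [500.0, 109.6, 220.5]
tcp_rot: [-3.14, -0.0, 1.282]
ft_force: [-5.2, 1.6, 5.3]
opening: 0.093
grip_force: 30.0
```

move_arm([
  [[0, 0, -10], [0, 0, 0], -1],
  [[0, 0, -20], [0, 0, 0], -1],
  [[0, 0, -30], [0, 0, 0], -1],
  [[0, 0, -40], [0, 0, 0], -1],
  [[0, 0, -40], [0, 0, 0], -1],
])

```text
t: 9.18
eef_pos: [500.9, 109.6, 220.5]
tcp_rot: [3.141, -0.001, 1.979]
ft_force: [-2.1, 3.9, 2.1]
opening: 0.092
grip_force: 30.0
```

move_arm([
  [[0, 0, -10], [0, 0, 0], -1],
  [[0, 0, -20], [0, 0, 0], -1],
  [[0, 0, -30], [0, 0, 0], -1],
  [[0, 0, -42], [0, 0, 0], -1],
  [[0, 0, -42], [0, 0, 0], -1],
])

```text
t: 9.8
eef_pos: [501.5, 110.2, 220.5]
tcp_rot: [3.139, 0.001, 2.711]
ft_force: [1.8, 9.1, -0.3]
opening: 0.091
grip_force: 30.0
```

move_arm([
  [[0, 0, 0], [0, 0, 0], -0.3],
  [[0, 0, 0], [0, 0, 0], -0.3],
  [[0, 0, 0], [0, 0, 0], -0.3],
  [[0, 0, 0], [0, 0, -0.07], -0.3],
  [[0, 0, 0], [0, 0, -0.08], 0.3],
])

```text
t: 10.42
eef_pos: [501.8, 109.2, 303.3]
tcp_rot: [3.14, 0.004, 2.712]
ft_force: [-0.5, 0.2, -0.6]
opening: 0.405
grip_force: 0.0
```

```bash
python3 - <<'E'
from h import *
snap("top","b.png",(100,300,180,330))
print(target([525.7,195.4,290],[np.pi,0,1.286]))
E
```

```text
(array([ 0.32,  0.12, 81.71]), array([0.0144, 0.0882, 0.0143]))
```

View pics/b.png

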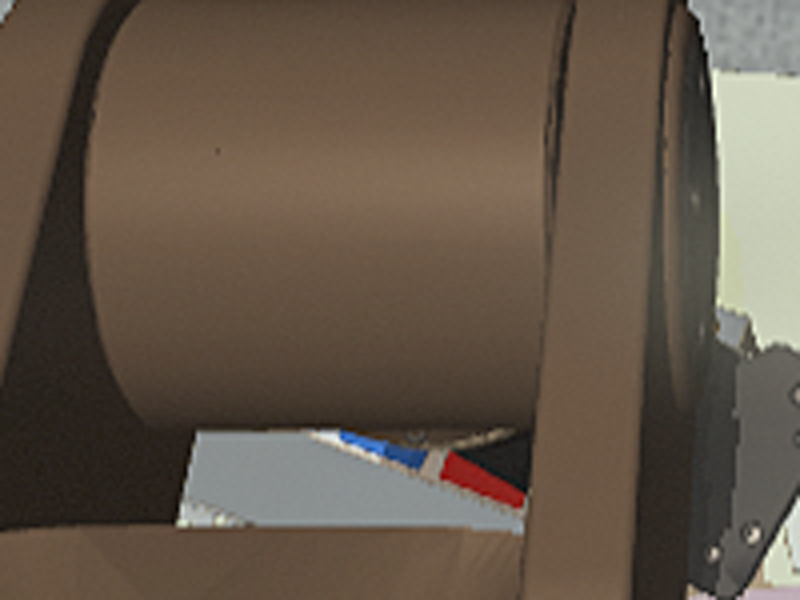

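The arm hides the rack in this view. I swing it aside while un-turning the wrist, then look.

move_arm([
  [[0, 0, 50], [-0.084, -0.182, -0.03], 0.3],
  [[0, 0, 50], [-0.084, -0.182, -0.03], 0.6],
  [[0, 0, 50], [-0.084, -0.182, -0.03], 1],
  [[0, 0, 50], [-0.084, -0.182, -0.03], 1],
  [[0, 0, 50], [-0.084, -0.182, -0.03], 1],
])

```text
t: 11.1
eef_pos: [501.6, -92.8, 329.5]
tcp_rot: [-3.141, -0.0, 1.832]
ft_force: [0.0, 0.1, -0.3]
opening: 0.961
grip_force: 0.0
```

move_arm([
  [[0, 0, 30], [0.03, -0.06, 0], 1],
  [[0, 0, 30], [0.03, -0.06, 0], 1],
  [[0, 0, 30], [0.03, -0.06, 0], 1],
])

```text
t: 11.48
eef_pos: [435.2, -78.2, 329.8]
tcp_rot: [-3.141, 0.0, 1.31]
ft_force: [-0.5, 0.3, -0.3]
opening: 0.998
grip_force: 0.0
```

```bash
python3 - <<'E'
from h import *
snap("top","c.png",(120,320,200,350))
print(readout.state()["eef_pos"],target([525.7,195.4,290],[np.pi,0,1.286]))
E
```

```text
[435.48523041 -78.27575303 329.78378742] (array([-0.02,  0.  ,  1.03]), array([0.2878, 0.0149, 0.0398]))
```

View pics/c.png

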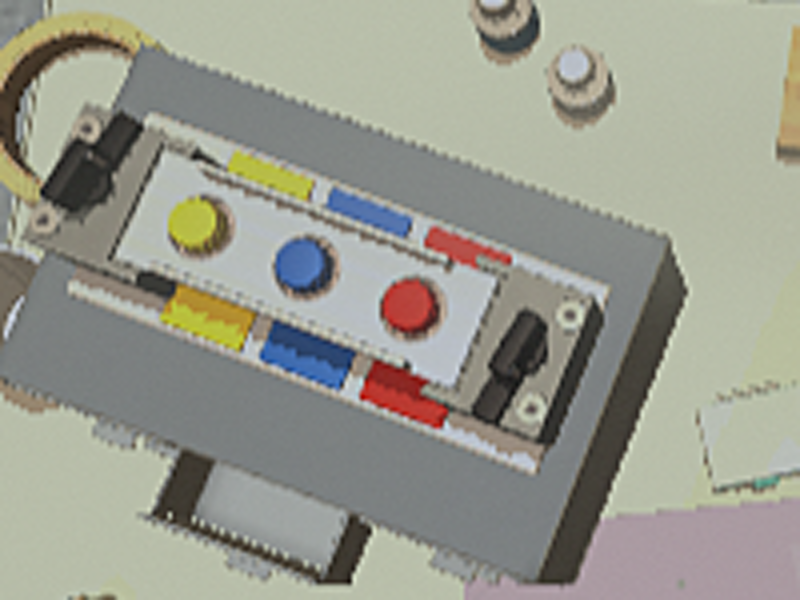

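Both buttons are clear of the panel: the left bar points back and the right bar points forward. The panel corners are at crop (162,148), (498,277), (458,388) and (112,257).

move_arm([
  [[0, 0, 1.2], [0.28, 0.0149, 0.03], 0.5],
  [[0, 0, 1.2], [0.28, 0.0149, 0.03], 0.5],
  [[0, 0, 1.2], [0.28, 0.0149, 0.03], 0.5],
  [[0, 0, 1.2], [0.28, 0.0149, 0.03], 0.5],
  [[0, 0, 1.2], [0.288, 0.0149, 0.04], 0.5],
])

```text
t: 12.15
eef_pos: [523.1, 199.3, 289.3]
tcp_rot: [-3.141, 0.0, 1.3]
ft_force: [0.3, -0.2, -0.2]
opening: 0.749
grip_force: 0.0
```

move_arm([
  [[0, 0, 0], [0, 0, 0], 0.5],
  [[0, 0, 0], [0, 0, 0], 0.5],
])

```text
t: 12.4
eef_pos: [522.5, 196.3, 289.8]
tcp_rot: [-3.141, 0.001, 1.297]
ft_force: [-0.2, 0.3, -0.4]
opening: 0.749
grip_force: 0.0
```

```bash
python3 - <<'E'
from h import *
p=snap("top")
W=[ray(p,(120+a/4-.4,200+b/4-.4),209)[:2] for a,b in ((162,148),(498,277),(458,388),(112,257))]
print(np.round(W),np.mean(W,0),target([525.7,195.4,208],[np.pi,0,1.286]))
E
```

```text
[[567. 258.]
 [528. 123.]
 [484. 133.]
 [524. 270.]] [525.66795789 195.88502287] (array([-0.01,  0.01,  0.58]), array([0.0003, 0.0031, 0.0822]))
```

move_arm([
  [[0, 0, 0.6], [0.0003, 0.0031, 0.03], 0.5],
  [[0, 0, 0.6], [0.0003, 0.0031, 0.05], 0.5],
  [[0, 0, 0.6], [0.0003, 0.0031, 0.07], 0.5],
  [[0, 0, 0.6], [0.0003, 0.0031, 0.0825], 0.5],
  [[0, 0, 0.6], [0.0003, 0.0031, 0.0825], 0.5],
])

```text
t: 13.08
eef_pos: [525.7, 195.5, 207.6]
tcp_rot: [-3.141, 0.0, 1.285]
ft_force: [-0.2, 0.7, 0.5]
opening: 0.75
grip_force: 0.0
```

move_arm([
  [[0, 0, 0], [0, 0, 0], 0.2],
  [[0, 0, 0], [0, 0, 0], 0.05],
  [[0, 0, 0], [0, 0, 0], -0.1],
  [[0, 0, 0], [0, 0, 0], -1],
  [[0, 0, 0], [0, 0, 0], -1],
])

```text
t: 13.7
eef_pos: [525.9, 196.3, 208.1]
tcp_rot: [3.141, -0.0, 1.286]
ft_force: [0.1, -1.0, 3.9]
opening: 0.474
grip_force: 30.0
```

The opening is 45 mm, so both flanges are gripped. I lift straight up.

move_arm([
  [[0, 0, 0], [0, 0, -0.006], -1],
  [[0, 0, 0], [0, 0, -0.014], -1],
  [[0, 0, 0], [0, 0, -0.024], -1],
  [[0, 0, 0], [0, 0, -0.036], -1],
  [[0, 0, 0], [0, 0, -0.05], -1],
])

```text
t: 14.32
eef_pos: [525.8, 196.2, 258.7]
tcp_rot: [3.141, -0.0, 1.286]
ft_force: [0.1, 0.7, -0.7]
opening: 0.471
grip_force: 30.0
```

move_arm([
  [[0, 0, 0], [0, 0, -0.015], -1],
  [[0, 0, 0], [0, 0, -0.03], -1],
  [[0, 0, 0], [0, 0, -0.045], -1],
  [[0, 0, 0], [0, 0, -0.05], -1],
  [[0, 0, 0], [0, 0, -0.05], -1],
])

```text
t: 14.95
eef_pos: [525.8, 196.2, 307.9]
tcp_rot: [3.141, -0.0, 1.286]
ft_force: [0.9, -1.3, -1.3]
opening: 0.473
grip_force: 30.0
```

```bash
python3 - <<'E'
from h import *
p=snap("top")
print(readout.state()["joints"],target([657,-247,308],[np.pi,0,np.pi/2-.074]))
for c in ("red","yellow","blue"): print(c,[(round(d["score"],2),ray(p,d["uv"],220)[:2].round()) for d in eyes.cut_out(p,"bottle_"+c)[:1]])
E
```

```text
[2.39433028e-01 3.16981509e-01 1.58649967e+00 5.69860834e-05
 1.23855810e+00 5.24671541e-01] (array([-2.00e-02,  1.00e-02, -1.21e+01]), array([-0.3883,  0.2508, -0.0006]))
red []
yellow []
blue [(0.51, array([522., 180.]))]
```

move_arm([
  [[0, 0, -1], [-0.02, 0.013, -0.01], -1],
  [[0, 0, -3], [-0.055, 0.035, -0.02], -1],
  [[0, 0, -5], [-0.09, 0.058, -0.02], -1],
  [[0, 0, -6], [-0.125, 0.08, -0.02], -1],
  [[0, 0, -7], [-0.16, 0.103, -0.02], -1],
])

```text
t: 15.78
eef_pos: [579.8, 12.4, 327.4]
tcp_rot: [-3.141, -0.0, 1.408]
ft_force: [0.9, -0.1, -1.4]
opening: 0.472
grip_force: 30.0
```

```bash
python3 - <<'E'
from h import *
print(target([656,-247,328],[np.pi,0,np.pi/2-.074]))
E
```

```text
(array([-0.03, -0.  , -5.07]), array([-0.2436,  0.1172, -0.0007]))
```

move_arm([
  [[0, 0, -1], [-0.045, 0.02, 0], -1],
  [[0, 0, -2], [-0.09, 0.042, 0], -1],
  [[0, 0, -3], [-0.14, 0.067, 0], -1],
  [[0, 0, -4], [-0.19, 0.09, 0], -1],
  [[0, 0, -5], [-0.225, 0.108, 0], -1],
])

```text
t: 16.4
eef_pos: [649.8, -228.3, 326.8]
tcp_rot: [-3.141, -0.0, 1.494]
ft_force: [-0.2, 0.7, -0.9]
opening: 0.472
grip_force: 30.0
```

```bash
python3 - <<'E'
from h import *
print(target([656,-247,200],[np.pi,0,np.pi/2-.074]))
E
```

```text
(array([-0.06, -0.02, -0.14]), array([-0.0183,  0.0077,  0.1268]))
```

move_arm([
  [[0, 0, 0], [-0.015, 0.0045, 0.01], -1],
  [[0, 0, 0], [-0.0165, 0.0045, 0.045], -1],
  [[0, 0, 0], [-0.0165, 0.0045, 0.08], -1],
  [[0, 0, 0], [-0.0165, 0.0045, 0.115], -1],
  [[0, 0, 0], [-0.0165, 0.0045, 0.127], -1],
])

```text
t: 17.02
eef_pos: [652.0, -241.5, 198.2]
tcp_rot: [-3.138, -0.002, 1.495]
ft_force: [-0.4, 0.7, -1.0]
opening: 0.469
grip_force: 30.0
```

```bash
python3 - <<'E'
from h import *
print(readout.state()["ft_force"],target([656,-247,4.5],[np.pi,0,np.pi/2-.074]))
E
```

```text
[-0.38264604  0.67028977 -0.95726406] (array([-0.21, -0.09, -0.08]), array([-0.0055,  0.0051,  0.1936]))
```

move_arm([
  [[0, 0, 0], [-0.005, 0.004, 0.035], -1],
  [[0, 0, 0], [-0.005, 0.004, 0.07], -1],
  [[0, 0, 0], [-0.005, 0.004, 0.105], -1],
  [[0, 0, 0], [-0.005, 0.004, 0.14], -1],
  [[0, 0, 0], [-0.005, 0.004, 0.165], -1],
])

```text
t: 17.65
eef_pos: [656.6, -247.5, 34.9]
tcp_rot: [-3.142, -0.0, 1.495]
ft_force: [-0.1, -1.0, -2.0]
opening: 0.473
grip_force: 30.0
```

```bash
python3 - <<'E'
from h import *
s=readout.state();print(s["eef_pos"],s["ft_force"],target([656,-247,4.5],[np.pi,0,np.pi/2-.074]))
E
```

```text
[ 656.60172298 -247.48241388   34.94186704] [-0.05952427 -1.01795192 -1.96194547] (array([-0.  , -0.01, -0.09]), array([ 0.0004, -0.0006,  0.0304]))
```

move_arm([
  [[0, 0, 0], [0, 0, 0.012], -1],
  [[0, 0, 0], [0, 0, 0.022], -1],
  [[0, 0, 0], [0, 0, 0.027], -1],
  [[0, 0, 0], [0, 0, 0.0285], -1],
  [[0, 0, 0], [0, 0, 0.0285], -1],
])

```text
t: 18.27
eef_pos: [656.7, -248.0, 7.7]
tcp_rot: [3.141, 0.0, 1.495]
ft_force: [0.3, -0.5, -0.9]
opening: 0.467
grip_force: 30.0
```

move_arm([
  [[0, 0, 0], [0, 0, 0.0005], -1],
  [[0, 0, 0], [0, 0, 0.001], -1],
  [[0, 0, 0], [0, 0, 0.001], -1],
])

```text
t: 18.65
eef_pos: [656.5, -247.9, 6.3]
tcp_rot: [3.142, -0.0, 1.495]
ft_force: [0.7, -1.4, -1.5]
opening: 0.47
grip_force: 30.0
```

move_arm([
  [[0, 0, 0], [0, 0, 0.0005], -1],
  [[0, 0, 0], [0, 0, 0.001], -1],
  [[0, 0, 0], [0, 0, 0.001], -1],
])

```text
t: 19.02
eef_pos: [656.5, -247.9, 5.1]
tcp_rot: [-3.142, -0.0, 1.495]
ft_force: [0.6, 0.8, -1.5]
opening: 0.469
grip_force: 30.0
```

move_arm([
  [[0, 0, 0], [0, 0, 0.0005], -1],
  [[0, 0, 0], [0, 0, 0.001], -1],
  [[0, 0, 0], [0, 0, 0.001], -1],
])

```text
t: 19.4
eef_pos: [656.5, -248.0, 4.7]
tcp_rot: [3.141, 0.0, 1.495]
ft_force: [-3.1, 0.3, 5.2]
opening: 0.472
grip_force: 30.0
```

The panel has touched down with 5 N upward. I release it and retreat.

move_arm([
  [[0, 0, 0], [0, 0, 0], 0.2],
  [[0, 0, 0], [0, 0, 0], 0.3],
  [[0, 0, 0], [0, 0, 0], 0.4],
  [[0, 0, 0], [0, 0, -0.02], 0.4],
  [[0, 0, 0], [0, 0, -0.06], 0.4],
])

```text
t: 20.02
eef_pos: [656.0, -247.7, 64.6]
tcp_rot: [-3.14, -0.001, 1.495]
ft_force: [0.1, -0.3, 0.8]
opening: 0.698
grip_force: 0.0
```

move_arm([
  [[0, 0, 0], [0, 0, -0.06], 0.4],
  [[0, 0, 0], [0, 0, -0.12], 0.4],
  [[0, 0, 0], [0, 0, -0.18], 0.4],
  [[0, 0, 0], [0, 0, -0.24], 0.4],
  [[0, 0, 0], [0, 0, -0.26], 0.4],
])

```text
t: 20.65
eef_pos: [656.7, -247.9, 330.6]
tcp_rot: [3.135, 0.003, 1.495]
ft_force: [0.1, -0.0, -1.0]
opening: 0.702
grip_force: 0.0
```

```bash
cat >> h.py <<'E'
def caps():
    p=eyes.read_camera("top"); hsv=cv2.cvtColor(p["img"],cv2.COLOR_RGB2HSV)
    return p
E
python3 - <<'E'
from h import *
p=snap("top","d.png",(120,520,190,340),2)
for c in ("red","yellow","blue"): print(c,[(round(d["score"],2),ray(p,d["uv"],220)[:2].round()) for d in eyes.cut_out(p,"bottle_"+c)[:1]])
r=R.from_euler('z',-.2853)
for y,n in ((44,'Y'),(0,'B'),(-44,'R')): print(n,r.apply([0,y,0])+[525.7,195.4,0])
b=R.from_euler('z',-.0515)
for y in (50,0,-50): print(b.apply([0,y,0])[:2]+[654.6,-55.5])
X=r.apply([0,44,0])+[525.7,195.4,290]; print(readout.state()["eef_pos"],target(X,[np.pi,0,1.286]))
E
```

```text
red [(0.8, array([512., 146.]))]
yellow [(0.83, array([534., 231.]))]
blue [(0.77, array([519., 187.]))]
Y [538.08359483 237.62139954   0.        ]
B [525.7 195.4   0. ]
R [513.31640517 153.17860046   0.        ]
[657.17386189  -5.5662916 ]
[654.6 -55.5]
[ 652.02613811 -105.4337084 ]
[ 656.08515571 -247.74136031  324.24757936] (array([-0.000e+00, -1.000e-02,  1.197e+01]), array([ 0.475 , -0.1545,  0.0343]))
```

View pics/d.png

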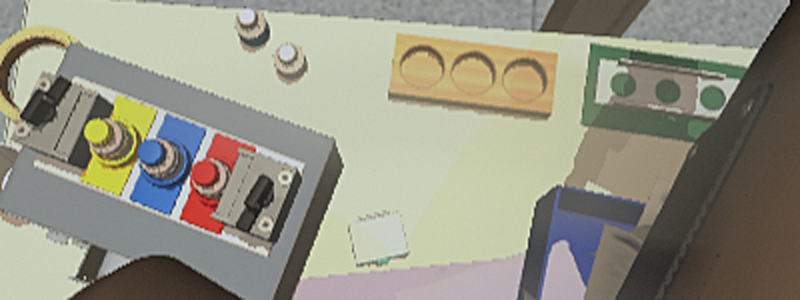

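The panel lies on the mat, with its holes at about (620–715, 85–97) in the 2x crop. All three bottles still stand upright. I fetch yellow first.

move_arm([
  [[0, 0, 6], [0.27, -0.09, 0], 0.2],
  [[0, 0, 6], [0.27, -0.09, 0], 0.2],
  [[0, 0, 6], [0.27, -0.09, 0], 0.2],
  [[0, 0, 8], [0.27, -0.09, 0], 0.2],
  [[0, 0, 12], [0.27, -0.09, 0], 0],
])

```text
t: 21.48
eef_pos: [585.7, 30.7, 323.0]
tcp_rot: [-3.139, 0.0, 1.286]
ft_force: [0.5, -0.5, 0.9]
opening: 0.547
grip_force: 0.0
```

```bash
python3 - <<'E'
from h import *
print(target([538.1,237.6,290],[np.pi,0,1.286]))
E
```

```text
(array([-0.14,  0.01, -0.03]), array([ 0.1851, -0.1038,  0.0332]))
```

move_arm([
  [[0, 0, 0], [0.185, -0.104, 0.02], 0],
  [[0, 0, 0], [0.185, -0.104, 0.02], 0],
  [[0, 0, 0], [0.185, -0.104, 0.02], 0],
  [[0, 0, 0], [0.185, -0.104, 0.033], 0],
  [[0, 0, 0], [0.185, -0.104, 0.033], 0],
])

```text
t: 22.1
eef_pos: [538.0, 236.2, 288.9]
tcp_rot: [-3.138, 0.002, 1.288]
ft_force: [0.2, -0.1, 0.9]
opening: 0.498
grip_force: 0.0
```

```bash
python3 - <<'E'
from h import *
print(readout.state()["eef_pos"],target([538.1,237.6,202],[np.pi,0,1.286]))
E
```

```text
[538.01346212 236.16379872 288.92502024] (array([-0.21,  0.13,  0.13]), array([ 0.0016, -0.    ,  0.0869]))
```

move_arm([
  [[0, 0, 0], [0.001, 0, 0.04], 0],
  [[0, 0, 0], [0.001, 0, 0.07], 0],
  [[0, 0, 0], [0.001, 0, 0.087], 0],
  [[0, 0, 0], [0.001, 0, 0.087], 0],
  [[0, 0, 0], [0.001, 0, 0.087], -0.2],
])

```text
t: 22.72
eef_pos: [540.2, 235.3, 204.9]
tcp_rot: [3.141, -0.0, 1.285]
ft_force: [-0.9, -0.2, 0.1]
opening: 0.444
grip_force: 0.0
```

move_arm([
  [[0, 0, 0], [0, 0, 0], -0.35],
  [[0, 0, 0], [0, 0, 0], -0.5],
  [[0, 0, 0], [0, 0, 0], -1],
  [[0, 0, 0], [0, 0, 0], -1],
  [[0, 0, 0], [0, 0, 0], -1],
])

```text
t: 23.35
eef_pos: [539.8, 236.0, 204.6]
tcp_rot: [3.141, -0.0, 1.286]
ft_force: [-1.2, 0.7, 5.1]
opening: 0.19
grip_force: 31.0
```

move_arm([
  [[0, 0, 0], [0, 0, -0.01], -1],
  [[0, 0, 0], [0, 0, -0.025], -1],
  [[0, 0, 0], [0, 0, -0.045], -1],
  [[0, 0, 0], [0, 0, -0.07], -1],
  [[0, 0, 0], [0, 0, -0.09], -1],
])

```text
t: 23.98
eef_pos: [539.8, 235.9, 296.2]
tcp_rot: [3.14, -0.001, 1.286]
ft_force: [0.2, -0.4, -1.1]
opening: 0.192
grip_force: 30.9
```

```bash
python3 - <<'E'
from h import *
s=readout.state();print(s["eef_pos"],s["opening"],target([657.2,-5.5,295],[np.pi,0,-.0515]))
E
```

```text
[539.83653146 235.8606285  296.22074841] 0.1916322804854128 (array([ 2.000e-02, -8.000e-02,  7.661e+01]), array([-0.1986,  0.1805,  0.0013]))
```

move_arm([
  [[0, 0, 5], [-0.015, 0.013, -0.01], -1],
  [[0, 0, 14], [-0.04, 0.036, -0.01], -1],
  [[0, 0, 23], [-0.065, 0.059, -0.01], -1],
  [[0, 0, 32], [-0.09, 0.082, -0.01], -1],
  [[0, 0, 40], [-0.12, 0.108, -0.01], -1],
])

```text
t: 24.6
eef_pos: [610.0, 89.4, 305.3]
tcp_rot: [3.141, -0.001, 0.583]
ft_force: [1.0, 0.5, -0.4]
opening: 0.195
grip_force: 30.9
```

```bash
python3 - <<'E'
from h import *
s=readout.state();print(s["opening"],target([657.2,-5.5,280],[np.pi,0,-.0515]))
E
```

```text
0.1950613225826992 (array([ 0.  , -0.05, 36.35]), array([-0.0129,  0.1052,  0.0253]))
```

move_arm([
  [[0, 0, 9], [-0.003, 0.025, 0.01], -1],
  [[0, 0, 18], [-0.007, 0.055, 0.01], -1],
  [[0, 0, 27], [-0.01, 0.08, 0.02], -1],
  [[0, 0, 36.3], [-0.0125, 0.1, 0.025], -1],
  [[0, 0, 36.3], [-0.0125, 0.104, 0.025], -1],
])

```text
t: 25.22
eef_pos: [657.0, -4.1, 279.4]
tcp_rot: [-3.142, 0.0, -0.046]
ft_force: [-0.5, -0.0, -0.3]
opening: 0.193
grip_force: 30.9
```

move_arm([
  [[0, 0, 0], [0, 0, 0], -1],
  [[0, 0, 0], [0, 0, 0], -1],
])

```text
t: 25.48
eef_pos: [656.7, -2.4, 279.8]
tcp_rot: [-3.141, -0.001, -0.043]
ft_force: [0.4, -0.1, -0.1]
opening: 0.191
grip_force: 30.9
```

```bash
python3 - <<'E'
from h import *
s=readout.state();print(s["eef_pos"],s["opening"],target([657.2,-5.5,54],[np.pi,0,-.0515]))
E
```

```text
[656.65791518  -2.43876824 279.8244459 ] 0.19106465867208522 (array([-0.01, -0.04,  0.46]), array([0.0005, 0.0031, 0.2258]))
```

move_arm([
  [[0, 0, 0], [0.0005, 0.003, 0.04], -1],
  [[0, 0, 0], [0.0005, 0.003, 0.08], -1],
  [[0, 0, 0], [0.0005, 0.003, 0.12], -1],
  [[0, 0, 0], [0.0005, 0.003, 0.15], -1],
  [[0, 0, 0], [0.0005, 0.003, 0.17], -1],
])

```text
t: 26.1
eef_pos: [656.7, -5.4, 108.1]
tcp_rot: [-3.141, 0.001, -0.044]
ft_force: [0.7, -0.5, -0.7]
opening: 0.19
grip_force: 30.9
```

```bash
python3 - <<'E'
from h import *
s=readout.state();print(s["eef_pos"],s["ft_force"],target([657.2,-5.5,54.5],[np.pi,0,-.0515]))
E
```

```text
[656.74430305  -5.40159992 108.11644926] [ 0.69713463 -0.53191762 -0.73839427] (array([-0.01,  0.06,  0.44]), array([0.0005, 0.0001, 0.0536]))
```

move_arm([
  [[0, 0, 0], [0, 0, 0.02], -1],
  [[0, 0, 0], [0, 0, 0.038], -1],
  [[0, 0, 0], [0, 0, 0.048], -1],
  [[0, 0, 0], [0, 0, 0.053], -1],
  [[0, 0, 0], [0, 0, 0.053], -1],
])

```text
t: 26.72
eef_pos: [657.3, -6.2, 56.4]
tcp_rot: [-3.142, -0.0, -0.046]
ft_force: [0.9, 0.2, 0.3]
opening: 0.191
grip_force: 30.9
```

move_arm([
  [[0, 0, 0], [0, 0, 0.001], -1],
  [[0, 0, 0], [0, 0, 0.0015], -1],
  [[0, 0, 0], [0, 0, 0.0015], -1],
])

```text
t: 27.1
eef_pos: [657.3, -6.2, 54.9]
tcp_rot: [-3.142, -0.0, -0.046]
ft_force: [-0.3, 0.0, -0.3]
opening: 0.192
grip_force: 30.9
```

move_arm([
  [[0, 0, 0], [0, 0, 0.001], -1],
  [[0, 0, 0], [0, 0, 0.0015], -1],
  [[0, 0, 0], [0, 0, 0.0015], -1],
])

```text
t: 27.48
eef_pos: [657.2, -6.2, 53.2]
tcp_rot: [-3.142, 0.0, -0.046]
ft_force: [0.5, -0.2, -1.4]
opening: 0.192
grip_force: 30.9
```

```bash
python3 -c "
from h import *
s=readout.state();print(s['eef_pos'],s['ft_force'])"
```

```text
[657.18841808  -6.19594071  53.16836948] [ 0.51996481 -0.17672603 -1.38330143]
```

move_arm([
  [[0, 0, 0], [0, 0, 0.0005], -1],
  [[0, 0, 0], [0, 0, 0.001], -1],
  [[0, 0, 0], [0, 0, 0.001], -1],
])

```text
t: 27.85
eef_pos: [657.2, -6.2, 52.2]
tcp_rot: [-3.142, 0.0, -0.046]
ft_force: [0.2, -0.3, -0.6]
opening: 0.19
grip_force: 30.9
```

move_arm([
  [[0, 0, 0], [0, 0, 0.0005], -1],
  [[0, 0, 0], [0, 0, 0.001], -1],
  [[0, 0, 0], [0, 0, 0.001], -1],
])

```text
t: 28.22
eef_pos: [657.2, -6.2, 51.3]
tcp_rot: [-3.142, -0.0, -0.046]
ft_force: [1.3, 0.2, -0.7]
opening: 0.191
grip_force: 30.9
```

move_arm([
  [[0, 0, 0], [0, 0, 0.0005], -1],
  [[0, 0, 0], [0, 0, 0.001], -1],
  [[0, 0, 0], [0, 0, 0.001], -1],
])

```text
t: 28.6
eef_pos: [657.6, -6.2, 51.1]
tcp_rot: [-3.142, -0.001, -0.046]
ft_force: [-2.5, 0.8, 7.1]
opening: 0.188
grip_force: 31.1
```

```bash
python3 - <<'E'
from h import *
p=snap("top","e.png",(300,420,180,270),5)
E
```

```text
(no output)
```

View pics/e.png

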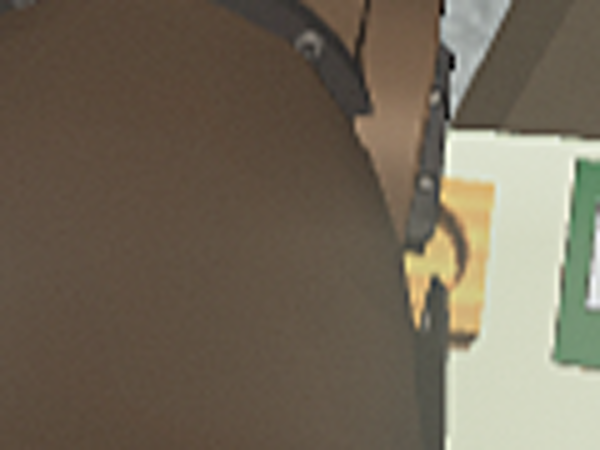

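Contact at TCP z 51 means the bottle is on the well floor, since contact on the rim would show near 71. I release it.

move_arm([
  [[0, 0, 0], [0, 0, -0.0005], -0.4],
  [[0, 0, 0], [0, 0, -0.0005], -0.2],
  [[0, 0, 0], [0, 0, -0.0005], -0.1],
  [[0, 0, 0], [0, 0, -0.0005], -0.1],
  [[0, 0, 0], [0, 0, -0.03], -0.1],
])

```text
t: 29.28
eef_pos: [656.1, -6.1, 78.5]
tcp_rot: [-3.141, 0.004, -0.046]
ft_force: [0.2, 0.1, 0.1]
opening: 0.447
grip_force: 0.0
```

move_arm([
  [[0, 0, 0], [0, 0, -0.06], 0],
  [[0, 0, 0], [0, 0, -0.12], 0],
  [[0, 0, 0], [0, 0, -0.18], 0],
  [[0, 0, 0], [0, 0, -0.21], 0],
  [[0, 0, 0], [0, 0, -0.22], 0],
])

```text
t: 29.9
eef_pos: [657.4, -6.2, 302.0]
tcp_rot: [3.142, -0.003, -0.046]
ft_force: [0.1, -0.7, -0.7]
opening: 0.499
grip_force: 0.0
```

```bash
python3 - <<'E'
from h import *
s=readout.state();print(s["eef_pos"],s["opening"],target([526.5,195,292],[np.pi,0,1.286]))
E
```

```text
[657.42515189  -6.20070725 302.02936334] 0.4990857761756846 (array([  0.11,  -0.13, -76.32]), array([-0.1401, -0.195 ,  0.0096]))
```

Next is blue. I can chain calls, because each shift starts from the pose commanded at the start of its call.

move_arm([
  [[0, 0, -10], [-0.03, -0.042, 0], 0],
  [[0, 0, -20], [-0.06, -0.084, 0], 0],
  [[0, 0, -30], [-0.09, -0.125, 0], 0],
  [[0, 0, -40], [-0.11, -0.155, 0], 0],
  [[0, 0, -45], [-0.12, -0.17, 0], 0],
])

```text
t: 30.52
eef_pos: [543.8, 170.6, 298.8]
tcp_rot: [-3.14, 0.002, 0.745]
ft_force: [-0.1, 0.2, 0.7]
opening: 0.497
grip_force: 0.0
```

```bash
python3 - <<'E'
from h import *
print(target([526.5,195,270],[np.pi,0,1.286]))
E
```

```text
(array([ -0.1 ,   0.08, -31.  ]), array([ 0.0039, -0.0296,  0.0289]))
```

move_arm([
  [[0, 0, -10], [0.004, -0.0296, 0.01], 0],
  [[0, 0, -20], [0.004, -0.0296, 0.015], 0],
  [[0, 0, -31], [0.004, -0.0296, 0.025], 0],
  [[0, 0, -31], [0.004, -0.0296, 0.029], 0],
  [[0, 0, -31], [0.004, -0.0296, 0.029], 0],
])

```text
t: 31.15
eef_pos: [528.0, 193.6, 270.4]
tcp_rot: [-3.14, 0.001, 1.276]
ft_force: [0.1, -0.3, 0.1]
opening: 0.5
grip_force: 0.0
```

```bash
python3 - <<'E'
from h import *
print(readout.state()["eef_pos"],target([526.5,195,203.5],[np.pi,0,1.286]))
E
```

```text
[528.01868719 193.59187432 270.42124257] (array([-0.08,  0.04, -0.57]), array([ 0.001 , -0.0018,  0.0669]))
```

move_arm([
  [[0, 0, 0], [0.001, -0.001, 0.03], 0],
  [[0, 0, 0], [0.001, -0.001, 0.055], 0],
  [[0, 0, 0], [0.001, -0.001, 0.067], 0],
  [[0, 0, 0], [0.001, -0.001, 0.067], 0],
  [[0, 0, 0], [0.001, -0.001, 0.067], -0.2],
])

```text
t: 31.78
eef_pos: [528.0, 195.0, 205.2]
tcp_rot: [3.14, -0.001, 1.28]
ft_force: [-0.3, -0.7, -0.8]
opening: 0.441
grip_force: 0.0
```

move_arm([
  [[0, 0, 0], [0, 0, 0], -0.35],
  [[0, 0, 0], [0, 0, 0], -0.5],
  [[0, 0, 0], [0, 0, 0], -1],
  [[0, 0, 0], [0, 0, 0], -1],
  [[0, 0, 0], [0, 0, 0], -1],
])

```text
t: 32.4
eef_pos: [527.6, 195.0, 204.5]
tcp_rot: [3.141, -0.0, 1.28]
ft_force: [-1.3, 0.5, 5.7]
opening: 0.195
grip_force: 31.5
```

move_arm([
  [[0, 0, 0], [0, 0, -0.01], -1],
  [[0, 0, 0], [0, 0, -0.025], -1],
  [[0, 0, 0], [0, 0, -0.045], -1],
  [[0, 0, 0], [0, 0, -0.07], -1],
  [[0, 0, 0], [0, 0, -0.09], -1],
])

```text
t: 33.02
eef_pos: [527.7, 195.0, 296.2]
tcp_rot: [3.14, -0.001, 1.28]
ft_force: [-0.3, 0.3, -0.6]
opening: 0.188
grip_force: 31.3
```

```bash
python3 - <<'E'
from h import *
s=readout.state();print(s["eef_pos"],s["opening"],target([654.6,-55.5,295],[np.pi,0,-.0515]))
E
```

```text
[527.65241883 194.9716613  296.23587311] 0.18754647304246957 (array([ 3.000e-02, -8.000e-02,  7.631e+01]), array([-0.2036,  0.1934,  0.0013]))
```

move_arm([
  [[0, 0, 5], [-0.015, 0.014, -0.01], -1],
  [[0, 0, 14], [-0.04, 0.038, -0.01], -1],
  [[0, 0, 23], [-0.065, 0.062, -0.01], -1],
  [[0, 0, 32], [-0.09, 0.086, -0.01], -1],
  [[0, 0, 40], [-0.12, 0.114, -0.01], -1],
])

```text
t: 33.65
eef_pos: [602.8, 46.5, 305.4]
tcp_rot: [3.141, -0.001, 0.578]
ft_force: [0.8, -0.3, -0.4]
opening: 0.192
grip_force: 31.3
```

```bash
python3 - <<'E'
from h import *
s=readout.state();print(s["opening"],target([654.6,-55.5,280],[np.pi,0,-.0515]))
E
```

```text
0.19201473013654943 (array([ 1.000e-02, -6.000e-02,  3.606e+01]), array([-0.0123,  0.1137,  0.0254]))
```

move_arm([
  [[0, 0, 9], [-0.003, 0.027, 0.01], -1],
  [[0, 0, 18], [-0.007, 0.058, 0.01], -1],
  [[0, 0, 27], [-0.01, 0.085, 0.02], -1],
  [[0, 0, 36], [-0.0123, 0.107, 0.025], -1],
  [[0, 0, 36], [-0.0123, 0.113, 0.025], -1],
])

```text
t: 34.28
eef_pos: [654.5, -54.8, 279.5]
tcp_rot: [-3.142, 0.0, -0.046]
ft_force: [-0.3, -0.3, -1.3]
opening: 0.192
grip_force: 31.3
```

move_arm([
  [[0, 0, 0], [0, 0, 0], -1],
  [[0, 0, 0], [0, 0, 0], -1],
])

```text
t: 34.52
eef_pos: [654.0, -53.0, 279.9]
tcp_rot: [-3.141, -0.001, -0.044]
ft_force: [-0.1, 0.1, -0.8]
opening: 0.189
grip_force: 31.3
```

```bash
python3 - <<'E'
from h import *
s=readout.state();print(s["eef_pos"],s["opening"],target([654.6,-55.5,100],[np.pi,0,-.0515]))
E
```

```text
[654.02713082 -53.02701647 279.86417587] 0.18917043894769645 (array([-0.01, -0.03,  0.46]), array([0.0006, 0.0025, 0.1799]))
```

move_arm([
  [[0, 0, 0], [0.0006, 0.0025, 0.04], -1],
  [[0, 0, 0], [0.0006, 0.0025, 0.08], -1],
  [[0, 0, 0], [0.0006, 0.0025, 0.12], -1],
  [[0, 0, 0], [0.0006, 0.0025, 0.15], -1],
  [[0, 0, 0], [0.0006, 0.0025, 0.17], -1],
])

```text
t: 35.15
eef_pos: [654.2, -55.4, 108.2]
tcp_rot: [-3.141, 0.001, -0.044]
ft_force: [0.2, 0.8, -1.3]
opening: 0.191
grip_force: 31.3
```

move_arm([
  [[0, 0, 0], [0, 0, 0.02], -1],
  [[0, 0, 0], [0, 0, 0.038], -1],
  [[0, 0, 0], [0, 0, 0.049], -1],
  [[0, 0, 0], [0, 0, 0.056], -1],
  [[0, 0, 0], [0, 0, 0.056], -1],
])

```text
t: 35.78
eef_pos: [654.7, -56.3, 53.1]
tcp_rot: [-3.141, 0.0, -0.046]
ft_force: [0.0, -0.3, -0.9]
opening: 0.188
grip_force: 31.3
```

move_arm([
  [[0, 0, 0], [0, 0, 0.0005], -1],
  [[0, 0, 0], [0, 0, 0.001], -1],
  [[0, 0, 0], [0, 0, 0.0013], -1],
  [[0, 0, 0], [0, 0, 0.0013], -1],
])

```text
t: 36.28
eef_pos: [654.7, -56.3, 52.0]
tcp_rot: [-3.142, -0.0, -0.046]
ft_force: [-0.9, -0.1, -0.2]
opening: 0.192
grip_force: 31.3
```

move_arm([
  [[0, 0, 0], [0, 0, 0.0005], -1],
  [[0, 0, 0], [0, 0, 0.001], -1],
  [[0, 0, 0], [0, 0, 0.0013], -1],
  [[0, 0, 0], [0, 0, 0.0013], -1],
])

```text
t: 36.78
eef_pos: [654.9, -56.3, 51.0]
tcp_rot: [-3.142, -0.001, -0.046]
ft_force: [-0.8, 0.4, 5.6]
opening: 0.19
grip_force: 31.5
```

move_arm([
  [[0, 0, 0], [0, 0, -0.0005], -0.45],
  [[0, 0, 0], [0, 0, -0.0005], -0.3],
  [[0, 0, 0], [0, 0, -0.0005], -0.26],
  [[0, 0, 0], [0, 0, -0.0005], -0.26],
  [[0, 0, 0], [0, 0, -0.03], -0.26],
])

```text
t: 37.4
eef_pos: [653.6, -56.2, 79.0]
tcp_rot: [-3.141, 0.004, -0.046]
ft_force: [-0.4, -0.6, 0.1]
opening: 0.371
grip_force: 0.0
```

move_arm([
  [[0, 0, 0], [0, 0, -0.06], -0.2],
  [[0, 0, 0], [0, 0, -0.12], 0],
  [[0, 0, 0], [0, 0, -0.18], 0],
  [[0, 0, 0], [0, 0, -0.21], 0],
  [[0, 0, 0], [0, 0, -0.22], 0],
])

```text
t: 38.02
eef_pos: [654.9, -56.4, 302.4]
tcp_rot: [3.141, -0.003, -0.046]
ft_force: [0.3, -0.4, 0.5]
opening: 0.504
grip_force: 0.0
```

```bash
python3 - <<'E'
from h import *
s=readout.state();print(s["eef_pos"],s["opening"],target([514.6,153,295],[np.pi,0,1.286]))
E
```

```text
[654.93771865 -56.38873598 302.43781696] 0.5036125734006138 (array([  0.12,  -0.12, -76.32]), array([-0.1499, -0.2027,  0.007 ]))
```

move_arm([
  [[0, 0, -10], [-0.03, -0.04, 0], 0],
  [[0, 0, -20], [-0.06, -0.082, 0], 0],
  [[0, 0, -30], [-0.09, -0.123, 0], 0],
  [[0, 0, -40], [-0.11, -0.15, 0], 0],
  [[0, 0, -45], [-0.125, -0.17, 0], 0],
])

```text
t: 38.65
eef_pos: [536.4, 120.4, 299.3]
tcp_rot: [-3.14, 0.002, 0.744]
ft_force: [-0.2, -0.4, 0.4]
opening: 0.503
grip_force: 0.0
```

```bash
python3 - <<'E'
from h import *
print(target([514.6,153,270],[np.pi,0,1.286]))
E
```

```text
(array([ -0.1 ,   0.07, -31.04]), array([ 0.0061, -0.0387,  0.0293]))
```

move_arm([
  [[0, 0, -10], [0.006, -0.0387, 0.01], 0],
  [[0, 0, -20], [0.006, -0.0387, 0.015], 0],
  [[0, 0, -31], [0.006, -0.0387, 0.025], 0],
  [[0, 0, -31], [0.006, -0.0387, 0.029], 0],
  [[0, 0, -31], [0.006, -0.0387, 0.029], 0],
])

```text
t: 39.28
eef_pos: [515.9, 151.8, 270.8]
tcp_rot: [-3.14, 0.001, 1.276]
ft_force: [-0.6, 0.3, -0.0]
opening: 0.5
grip_force: 0.0
```

```bash
python3 - <<'E'
from h import *
print(readout.state()["eef_pos"],target([514.6,153,203.5],[np.pi,0,1.286]))
E
```

```text
[515.87177172 151.75307927 270.84791695] (array([-0.08,  0.03, -0.57]), array([ 0.0009, -0.0015,  0.0673]))
```

move_arm([
  [[0, 0, 0], [0.001, -0.001, 0.03], 0],
  [[0, 0, 0], [0.001, -0.001, 0.055], 0],
  [[0, 0, 0], [0.001, -0.001, 0.067], 0],
  [[0, 0, 0], [0.001, -0.001, 0.067], 0],
  [[0, 0, 0], [0.001, -0.001, 0.067], -0.2],
])

```text
t: 39.9
eef_pos: [515.8, 153.2, 205.5]
tcp_rot: [3.14, -0.001, 1.28]
ft_force: [0.2, 0.0, 0.0]
opening: 0.444
grip_force: 0.0
```

move_arm([
  [[0, 0, 0], [0, 0, 0], -0.35],
  [[0, 0, 0], [0, 0, 0], -0.5],
  [[0, 0, 0], [0, 0, 0], -1],
  [[0, 0, 0], [0, 0, 0], -1],
  [[0, 0, 0], [0, 0, 0], -1],
])

```text
t: 40.52
eef_pos: [515.4, 153.2, 204.8]
tcp_rot: [3.141, -0.0, 1.28]
ft_force: [-0.8, 0.3, 3.4]
opening: 0.191
grip_force: 30.4
```

move_arm([
  [[0, 0, 0], [0, 0, -0.01], -1],
  [[0, 0, 0], [0, 0, -0.025], -1],
  [[0, 0, 0], [0, 0, -0.045], -1],
  [[0, 0, 0], [0, 0, -0.07], -1],
  [[0, 0, 0], [0, 0, -0.09], -1],
])

```text
t: 41.15
eef_pos: [515.5, 153.1, 296.7]
tcp_rot: [3.14, -0.001, 1.28]
ft_force: [0.2, 0.8, -0.1]
opening: 0.196
grip_force: 30.3
```

```bash
python3 - <<'E'
from h import *
s=readout.state();print(s["eef_pos"],s["opening"],target([652,-105.4,295],[np.pi,0,-.0515]))
E
```

```text
[515.47706694 153.12719206 296.69246874] 0.19589828535984705 (array([ 4.00e-02, -9.00e-02,  7.63e+01]), array([-0.2086,  0.2049,  0.0018]))
```

move_arm([
  [[0, 0, 5], [-0.015, 0.015, -0.015], -1],
  [[0, 0, 14], [-0.04, 0.04, -0.015], -1],
  [[0, 0, 23], [-0.065, 0.064, -0.015], -1],
  [[0, 0, 32], [-0.09, 0.09, -0.015], -1],
  [[0, 0, 40], [-0.12, 0.118, -0.01], -1],
])

```text
t: 41.78
eef_pos: [594.6, 3.4, 306.0]
tcp_rot: [3.141, -0.001, 0.578]
ft_force: [-0.1, 0.4, -0.3]
opening: 0.191
grip_force: 30.3
```

```bash
python3 - <<'E'
from h import *
s=readout.state();print(s["opening"],target([652,-105.4,280],[np.pi,0,-.0515]))
E
```

```text
0.19118225605313846 (array([ 3.000e-02, -1.000e-01,  3.605e+01]), array([-0.0114,  0.1225,  0.0261]))
```

move_arm([
  [[0, 0, 9], [-0.003, 0.03, 0.01], -1],
  [[0, 0, 18], [-0.006, 0.062, 0.01], -1],
  [[0, 0, 27], [-0.009, 0.092, 0.02], -1],
  [[0, 0, 36], [-0.0114, 0.115, 0.025], -1],
  [[0, 0, 36], [-0.0114, 0.122, 0.025], -1],
])

```text
t: 42.4
eef_pos: [651.8, -104.8, 279.8]
tcp_rot: [-3.141, 0.0, -0.046]
ft_force: [-0.1, -0.5, -0.1]
opening: 0.194
grip_force: 30.3
```

move_arm([
  [[0, 0, 0], [0, 0, 0], -1],
  [[0, 0, 0], [0, 0, 0], -1],
])

```text
t: 42.65
eef_pos: [651.4, -103.0, 280.3]
tcp_rot: [-3.142, -0.001, -0.044]
ft_force: [0.3, -0.3, -1.6]
opening: 0.193
grip_force: 30.3
```

```bash
python3 - <<'E'
from h import *
s=readout.state();print(s["eef_pos"],s["opening"],target([652,-105.4,100],[np.pi,0,-.0515]))
E
```

```text
[ 651.41443496 -102.99595491  280.28901439] 0.19305185978855943 (array([-0.  , -0.03,  0.46]), array([0.0006, 0.0024, 0.1803]))
```

move_arm([
  [[0, 0, 0], [0.0006, 0.0024, 0.04], -1],
  [[0, 0, 0], [0.0006, 0.0024, 0.08], -1],
  [[0, 0, 0], [0.0006, 0.0024, 0.12], -1],
  [[0, 0, 0], [0.0006, 0.0024, 0.15], -1],
  [[0, 0, 0], [0.0006, 0.0024, 0.17], -1],
])

```text
t: 43.28
eef_pos: [651.7, -105.3, 108.7]
tcp_rot: [-3.141, 0.001, -0.044]
ft_force: [0.0, 0.2, -0.8]
opening: 0.192
grip_force: 30.3
```

move_arm([
  [[0, 0, 0], [0, 0, 0.02], -1],
  [[0, 0, 0], [0, 0, 0.038], -1],
  [[0, 0, 0], [0, 0, 0.049], -1],
  [[0, 0, 0], [0, 0, 0.056], -1],
  [[0, 0, 0], [0, 0, 0.056], -1],
])

```text
t: 43.9
eef_pos: [652.1, -106.2, 53.5]
tcp_rot: [-3.141, 0.0, -0.046]
ft_force: [0.5, 1.5, -0.0]
opening: 0.191
grip_force: 30.3
```

move_arm([
  [[0, 0, 0], [0, 0, 0.0005], -1],
  [[0, 0, 0], [0, 0, 0.001], -1],
  [[0, 0, 0], [0, 0, 0.0015], -1],
  [[0, 0, 0], [0, 0, 0.0015], -1],
])

```text
t: 44.4
eef_pos: [652.1, -106.2, 52.2]
tcp_rot: [-3.142, -0.0, -0.046]
ft_force: [-0.4, -0.1, -0.1]
opening: 0.192
grip_force: 30.3
```

move_arm([
  [[0, 0, 0], [0, 0, 0.0005], -1],
  [[0, 0, 0], [0, 0, 0.001], -1],
  [[0, 0, 0], [0, 0, 0.0013], -1],
  [[0, 0, 0], [0, 0, 0.0013], -1],
])

```text
t: 44.9
eef_pos: [652.4, -106.2, 51.3]
tcp_rot: [3.142, -0.001, -0.046]
ft_force: [-1.2, 0.4, 6.0]
opening: 0.191
grip_force: 30.4
```

Contact again, so I release, rise and move back toward the robot for a last look.

move_arm([
  [[0, 0, 0], [0, 0, -0.0005], -0.45],
  [[0, 0, 0], [0, 0, -0.0005], -0.3],
  [[0, 0, 0], [0, 0, -0.0005], -0.26],
  [[0, 0, 0], [0, 0, -0.0005], -0.26],
  [[0, 0, 0], [0, 0, -0.03], -0.26],
])

```text
t: 45.52
eef_pos: [651.0, -106.0, 79.2]
tcp_rot: [-3.141, 0.004, -0.046]
ft_force: [-0.2, 0.3, 0.2]
opening: 0.371
grip_force: 0.0
```

move_arm([
  [[0, 0, 0], [0, 0, -0.06], -0.26],
  [[0, 0, 0], [0, 0, -0.12], -0.2],
  [[0, 0, 0], [0, 0, -0.18], -0.2],
  [[0, 0, 0], [0, 0, -0.22], -0.2],
  [[0, 0, 0], [0, 0, -0.24], -0.2],
])

```text
t: 46.15
eef_pos: [652.3, -106.3, 323.6]
tcp_rot: [3.141, -0.003, -0.046]
ft_force: [-0.9, 0.5, -0.3]
opening: 0.399
grip_force: 0.0
```

move_arm([
  [[0, 0, 0], [-0.06, -0.03, 0], -0.2],
  [[0, 0, 0], [-0.12, -0.06, 0], -0.2],
  [[0, 0, 0], [-0.17, -0.08, 0], -0.2],
  [[0, 0, 0], [-0.19, -0.09, 0], -0.2],
  [[0, 0, 0], [-0.19, -0.09, 0], -0.2],
])

```text
t: 46.78
eef_pos: [465.7, -7.0, 321.6]
tcp_rot: [3.142, -0.001, -0.045]
ft_force: [0.5, -1.8, 0.4]
opening: 0.401
grip_force: 0.0
```

```bash
python3 - <<'E'
from h import *
p=snap("top","f.png",(300,500,180,290),4)
for n,z in (("bottle_red",68),("bottle_yellow",68),("bottle_blue",68),("panel",6)): print(n,[(round(d["score"],2),ray(p,d["uv"],z)[:2].round()) for d in eyes.cut_out(p,n)[:1]])
E
```

```text
bottle_red [(0.63, array([645., -99.]))]
bottle_yellow [(0.58, array([654.,  -0.]))]
bottle_blue [(0.59, array([647., -54.]))]
panel [(0.72, array([ 673., -255.]))]
```

View pics/f.png

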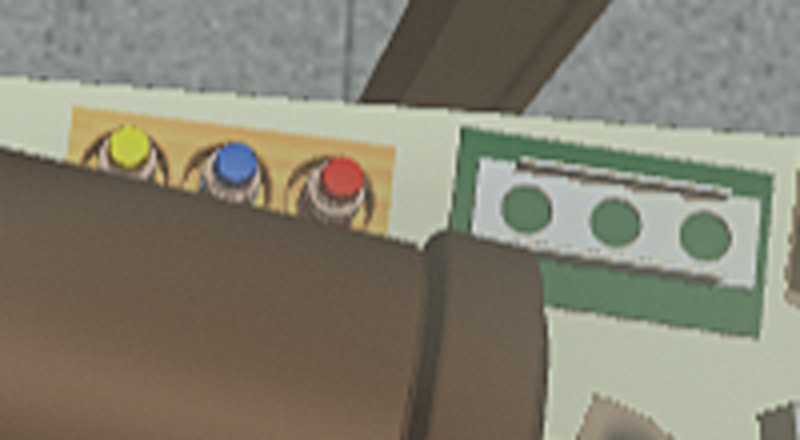

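Yellow (130,147), blue (236,165) and red (343,180) stand upright in the wells from left to right. The panel lies along the mat, flanges up and inside its edges. I hand the job in.

```bash
python3 -c "
from cell import env
print(env.job_done())"
```

```text
the job is handed in; nothing more can be done
None
```

Job handed in at about 47 s of robot time (limit 134 s), with no verdict returned: both buttons are turned aside, the panel lies flat on the mat with its flanges up, and the yellow, blue and red bottles stand upright in the wells, left to right in their original order.

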